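Dock the bench set in its fitted holders

ROBOT

A 6-joint arm with a two-finger parallel gripper is mounted at the origin on a cart in front of the work surface, level with it; the furniture and walls round the work are solid. World frame = base frame: x ahead of the robot, y to its left, z up, the work surface at z = 0. Lengths are in m, angles in degrees, forces in N, time in s.
With the tool pointing down it reaches from about 0.3 to 0.75 m from the base axis. Payload 8.5 kg.
Tool frame: the origin (TCP) lies at the very end of the fingers, on their centre line; the grasp point (between the pads) lies 19 mm behind it (grip_depth is the distance from the TCP to the grasp point, in m); z points along the fingers, y is the direction in which the jaws open and shut (so a half turn about z gives the same grasp; the last joint's range is limited). The gripper opens to 85 mm and grips with 20 to 120 N. Pads are 22 mm wide; open, the fingers measure 114 mm over their backs; the gripper's body (76 mm by 85 mm) begins 54 mm behind the grasp point. The pads swing forward as they close: fully open they stand 13 mm farther back than shut.
Start: joints at [63.581, 21.807, 74.336, -0, 83.858, -12.336], TCP at [0.134, 0.533, 0.231] pointing down, gripper open.
Joint ranges: [-178.18, 178.18], [-50.72, 133.34], [12.68, 142.11], [-81.47, 261.47], [9.98, 163.14], [-165.26, 165.26]. Speed limits (degrees/s): [136.94, 136.94, 180, 180, 180, 180].

INTERFACE

Orientations are given as a 3x3 rotation matrix whose columns are the frame's x, y, z axes.
In Python, from rig import observe, get_image, close_job, silhouettes, grip_depth gives the robot as it stands. The module is installed in compiled form; this text tells all that it offers.
- The arm moves only by the shell command python3 -m crank 'ROWS' [FORCE]. ROWS is a JSON object of lists of equal length, an entry for each row: "slide": the shift along the tool's x, y, z in m, a list of three; "roll": the turn about the tool's z in rad; "grip": the finger opening in m, from 0 to 0.0854. A call has exactly 8 rows; each row is the pose to reach, as a shift and turn from the pose commanded when the call began, along the tool's axes at that moment; what a row does not reach only later rows make up. A row lasts 1/10 s, in which the tool goes at most 50 mm and 8.59 degrees, less where a joint would pass 70% of its speed; a pose out of reach is approached as far as the arm can. A call with a gripper value outside its range is refused whole. The fingers move at their own pace and stop on an object; FORCE is the grip in N (left out, the last holds). Time passes only in rows, so rows that repeat a pose let the fingers close, or fill a call up. It gives the time, the measured TCP pose, the force and the opening at its end, in the units of the state.
- observe(): the state, without advancing time (a new reading comes with each control period).
- get_image(name): name is "scene" or "top" or "wrist"; returns a dict with "frame" (420x560x3 uint8, red, green, blue), "fx", "fy", "cx", "cy" (pixels), "xyz" and "rotation" of the camera in the world. Camera axes: x right, y down, z forward; pixel columns grow to the right and rows downward; lengths in m; the calibration is good to about 2 mm. A picture is of the moment at which its call begins. There is no depth.
- close_job(): hands the job in, once; it reports no verdict.
Trained networks look in a picture, given as the dict that the camera call returned (one of the last four; its "shot" number tells which), for a name from the list of things; names that differ only in an ending like _2 or _b are one class to them, and where a whole thing is asked for, a point or a joint stands for the part that bears it (a point fixed in the world has none). Each returns a list of dicts, best first, with "confidence" (0 to 1); they miss things now and then, are a little off and sometimes report something else, mostly with a low value. They report only what shows in the picture. A call takes as long as a camera call. They do not tell look-alikes from the thing itself.
- silhouettes(target, picture): "pixels" (420x560 bool, what is visible of it) and "box" ([centre column, centre row, width, height] in pixels, round what is visible of it).
The state is a dict: "time_s": time; "q": joint angles; "qvel": joint speeds; "joint_efforts": joint torques, N m; "position": TCP position; "tool_rot": TCP orientation; "ft_force": force on the tool from outside, world axes, zero at the start; "wrist_torque": the same for the moment, N m; "grip_width": finger opening in m.
Only numpy, scipy, OpenCV 4.12 (cv2) and the standard library are available. Lean on these libraries where they do the work, as an engineer would, in place of code of your own. Each camera call takes 0.05 s, during which the arm holds its last target.

TASK

Tidy the bench set in the open middle of the worktop for the next shift (not the stock along the back wall): put the specimen jar, the squeeze bottle, the small dropper bottle and the red pen each into the white dock made to its size and outline, the three containers standing upright and everything sitting flat on the dock's floor inside the rim. Put each roughly in the middle of its dock, keep the containers upright on the way, and leave the white gauze pack and the test cassette lying where they are.

Things in the scene. Friction and masses are not known exactly. Their poses are not given: they have to be found in the camera images.
- jar: white specimen jar with a wide dark blue-grey screw lid, standing upright; the widest of the three round containers. Total height 76 mm; lid 60 mm across from 60 to 76 mm above its underside, body tapering from 58 mm to 54 mm at the base. Origin: centre of the underside, z up along its axis. 80 to 170 g
- bottle: white squeeze bottle with a pointed red nozzle cap, standing upright; the tallest container. Body 46 mm across up to 73 mm height, cap 24 mm across above that, total height 106 mm. Origin: centre of the underside, z up along its axis. 70 to 140 g
- dropper: small white dropper bottle with a cream cap and a dark label band, standing upright; the slimmest container. Body 26 mm across up to 50 mm height, narrowing to a cap about 18 mm across above that, total height 74 mm. Origin: centre of the underside, z up along its axis. 20 to 45 g
- pen: plain red ball pen lying flat, 145 mm long, 12 mm wide, 9 mm high. Origin: middle of its length, on its underside; its length lies along its own y axis, z up. 14 to 28 g
- jar_dock: fixed white plastic dock, a round dish with a rim and a dark rubber inlay: the largest round one. Recess 76 mm across, outside 90 mm; recess floor 3 mm and rim top 9 mm above the worktop. Origin: centre of the dish at worktop level
- bottle_dock: fixed white plastic dock, a round dish with a rim and a dark rubber inlay: the middle-sized round one. Recess 62 mm across, outside 76 mm; recess floor 3 mm and rim top 9 mm above the worktop. Origin: centre of the dish at worktop level
- dropper_dock: fixed white plastic dock, a round dish with a rim and a dark rubber inlay: the smallest round one. Recess 40 mm across, outside 54 mm; recess floor 3 mm and rim top 9 mm above the worktop. Origin: centre of the dish at worktop level
- pen_dock: fixed white plastic tray, oblong, with a dark rubber inlay, 174 mm long (along its own y axis) and 44 mm wide (x); recess 162 by 30 mm with its floor 3 mm above the worktop. Lips to 9 mm stand round both ends only: the middle 92 mm of both long sides is open to floor level for fingers. Origin: centre of the tray at worktop level
- gauze_pack: loose small white square pack, 35 x 35 x 21 mm, not to be moved. Origin: centre of the underside
- test_strip: loose flat white test cassette, 21 x 70 x 5 mm (long along its own y), not to be moved. Origin: centre of the underside
Things that resemble listed ones, but are neither listed nor needed, are in the scene too. Several things look just like the dropper: the one meant starts farthest from the robot's base.

How it is judged (in metres and radians):
At the end, for the whole second after the job is handed in: All four at rest in their own docks, centre within 12 mm of the dock's: containers upright within 0.1 rad with undersides less than 7 mm above the worktop; pen level within 0.03 rad on the tray floor, along the tray within 0.16 rad, either way round (horizontal distance between jar and jar_dock below 0.012 m and z of jar in the frame of jar_dock between -0.002 and 0.007 m and linear speed of each of jar, bottle, dropper, pen below 0.02 m/s and angle between each of jar, bottle, dropper's own z axis and vertical below 0.1 rad and horizontal distance between bottle and bottle_dock below 0.012 m and z of bottle in the frame of bottle_dock between -0.002 and 0.007 m and horizontal distance between dropper and dropper_dock below 0.012 m and z of dropper in the frame of dropper_dock between -0.002 and 0.007 m and horizontal distance between pen and pen_dock below 0.012 m and z of pen in the frame of pen_dock between -0.002 and 0.014 m and angle between pen's own y axis and vertical between 1.5408 and 1.6008 rad and angle between the y axis of pen and the y axis of pen_dock, either way round below 0.16 rad); the robot touches nothing.
It fails at once if a container was tipped over (more than 0.7 rad) (angle between any of jar, bottle, dropper's own z axis and vertical above 0.7 rad).
It fails at once if the gauze pack or the test cassette was shifted by more than 20 mm (distance of any of gauze_pack, test_strip from where it was at the start of the episode above 0.02 m).
It also fails if it takes over 112 s, if anything falls off the work surface, if the arm or the gripper's body presses on something with over 40 N, if the wrist force passes 120 N, or if a joint passes its speed limit or range.

## Working session

There is one attempt and no reset: what is moved stays moved. The work goes in short steps, Python scripts to look and compute and a shell command to move; the robot and the scene stay as the last step left them, time stands still between calls to the robot, and variables do not carry over. Pictures are saved under pics/ and viewed, and the job is handed in when it is done.

```bash
mkdir -p pics; ls
python3 - <<'E'
from rig import observe,get_image,grip_depth
import cv2,numpy as np
s=observe(); print(s['time_s'],s['position'],np.round(s['tool_rot'],3).tolist(),s['grip_width'],grip_depth)
for n in ['scene','top','wrist']:
    p=get_image(n); cv2.imwrite(f'pics/{n}0.png',p['frame'][:,:,::-1]); print(n,p['fx'],p['xyz'],np.round(p['rotation'],3).tolist())
E
```

```text
pics
0.0 [0.13369676 0.53319416 0.2307007 ] [[-0.97, 0.243, -0.001], [0.243, 0.97, -0.001], [0.0, -0.001, -1.0]] 0.08561772370079482 0.0187
scene 404.01563063850534 [-0.14693948 -0.7189803   0.55451547] [[0.67, -0.353, 0.653], [-0.742, -0.334, 0.581], [0.013, -0.874, -0.486]]
top 459.79997819029455 [ 0.32379609 -0.11431059  1.00109804] [[0.089, -0.969, 0.231], [-0.996, -0.086, 0.021], [-0.0, -0.231, -0.973]]
wrist 377.0092376692131 [0.06532576 0.55016427 0.3740302 ] [[0.243, 0.933, 0.266], [0.97, -0.233, -0.069], [-0.002, 0.275, -0.961]]
```

View pics/scene0.png

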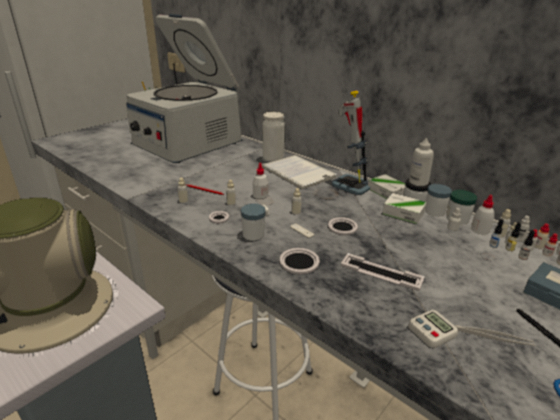

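View pics/top0.png

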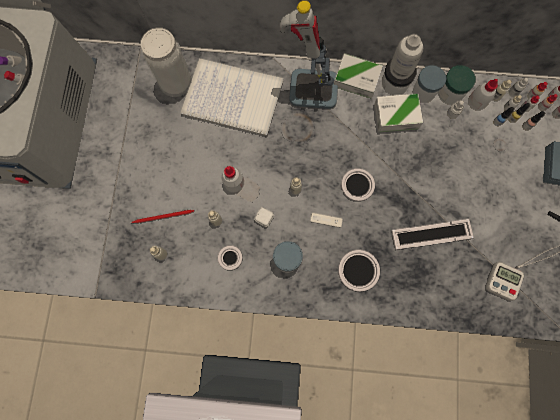

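View pics/wrist0.png

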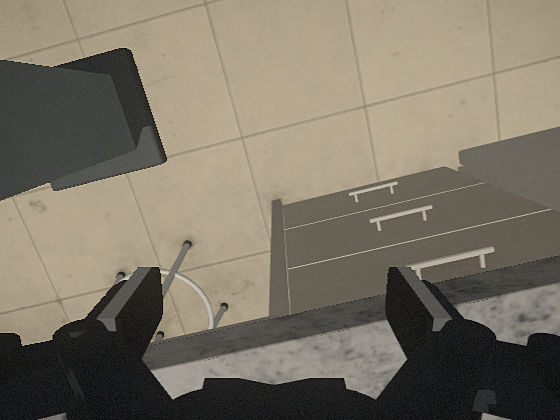

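```bash
cat > h.py <<'E'
import numpy as np,cv2
from rig import observe,get_image,silhouettes
def ray(p,u,v):
    d=np.array([(u-p['cx'])/p['fx'],(v-p['cy'])/p['fy'],1.0]); return np.array(p['xyz']),np.array(p['rotation'])@d
def atz(p,u,v,z):
    o,d=ray(p,u,v); return o+d*(z-o[2])/d[2]
def proj(p,X):
    c=(np.asarray(X)-np.array(p['xyz']))@np.array(p['rotation']); return np.stack([p['fx']*c[...,0]/c[...,2]+p['cx'],p['fy']*c[...,1]/c[...,2]+p['cy']],-1)
E
python3 - <<'E'
from h import *
for cam in ['top','scene']:
  p=get_image(cam)
  for n in ['jar','bottle','dropper','pen','jar_dock','bottle_dock','dropper_dock','pen_dock','gauze_pack','test_strip']:
    for s in silhouettes(n,p):
        if s['confidence']<0.3: continue
        b=s['box']; print(cam,n,round(s['confidence'],2),np.round(b,1).tolist(),s['pixels'].sum(),'z0',np.round(atz(p,b[0],b[1],0),3)[:2])
E
```

```text
top jar 0.95 [288.1, 257.8, 30.5, 27.1] 766 z0 [ 0.453 -0.107]
top bottle 0.56 [233.3, 178.8, 21.3, 25.7] 445 z0 [0.621 0.033]
top dropper 0.69 [163.6, 219.4, 62.9, 11.2] 265 z0 [0.514 0.177]
top dropper 0.64 [294.6, 186.3, 12.1, 10.0] 167 z0 [ 0.616 -0.107]
top dropper 0.6 [214.8, 219.6, 18.2, 16.3] 167 z0 [0.523 0.063]
top dropper 0.58 [160.9, 253.2, 14.9, 13.4] 190 z0 [0.438 0.172]
top pen 0.74 [163.2, 219.4, 66.5, 10.8] 268 z0 [0.514 0.178]
top jar_dock 0.94 [358.9, 270.7, 36.1, 42.4] 1320 z0 [ 0.439 -0.262]
top bottle_dock 0.79 [359.9, 185.1, 35.2, 37.5] 869 z0 [ 0.632 -0.254]
top dropper_dock 0.68 [231.2, 259.1, 25.3, 24.2] 466 z0 [0.439 0.017]
top pen_dock 0.55 [432.3, 236.5, 82.2, 28.2] 1560 z0 [ 0.528 -0.419]
top gauze_pack 0.68 [264.4, 217.6, 19.8, 19.5] 231 z0 [ 0.538 -0.046]
top test_strip 0.6 [328.4, 221.2, 34.7, 12.1] 231 z0 [ 0.542 -0.189]
scene jar 0.67 [252.5, 222.6, 19.4, 41.5] 813 z0 [ 0.487 -0.063]
scene bottle 0.57 [258.2, 183.2, 19.5, 33.0] 417 z0 [0.668 0.094]
scene dropper 0.73 [294.3, 201.4, 9.8, 28.1] 209 z0 [ 0.653 -0.066]
scene dropper 0.68 [184.1, 191.3, 13.0, 28.2] 205 z0 [0.474 0.216]
scene pen 0.43 [206.4, 189.0, 35.9, 11.6] 103 z0 [0.53 0.18]
scene jar_dock 0.63 [299.3, 260.4, 36.2, 24.8] 810 z0 [ 0.444 -0.258]
scene bottle_dock 0.75 [342.1, 226.2, 32.9, 19.6] 434 z0 [ 0.635 -0.245]
scene bottle_dock 0.65 [251.9, 223.8, 22.7, 43.4] 801 z0 [ 0.482 -0.066]
scene dropper_dock 0.5 [218.2, 216.7, 20.3, 12.5] 201 z0 [0.445 0.026]
scene pen_dock 0.89 [381.0, 271.6, 80.0, 38.1] 1102 z0 [ 0.535 -0.416]
```

Run:
```python
import cv2
t=cv2.imread('pics/top0.png'); 
cv2.imwrite('pics/t_l.png',cv2.resize(t[150:300,120:320],None,fx=4,fy=4,interpolation=cv2.INTER_CUBIC))
cv2.imwrite('pics/t_r.png',cv2.resize(t[150:300,290:490],None,fx=4,fy=4,interpolation=cv2.INTER_CUBIC))
```

```text
(no output)
```

View pics/t_l.png

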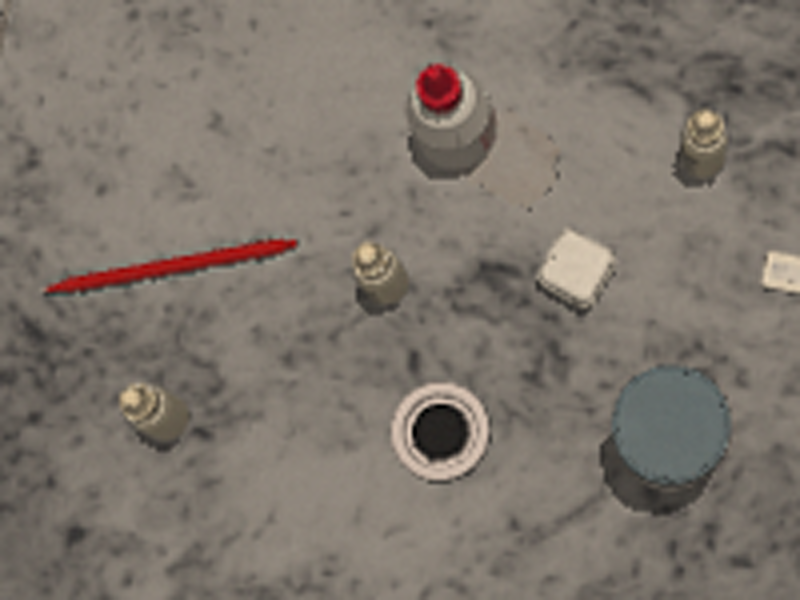

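View pics/t_r.png

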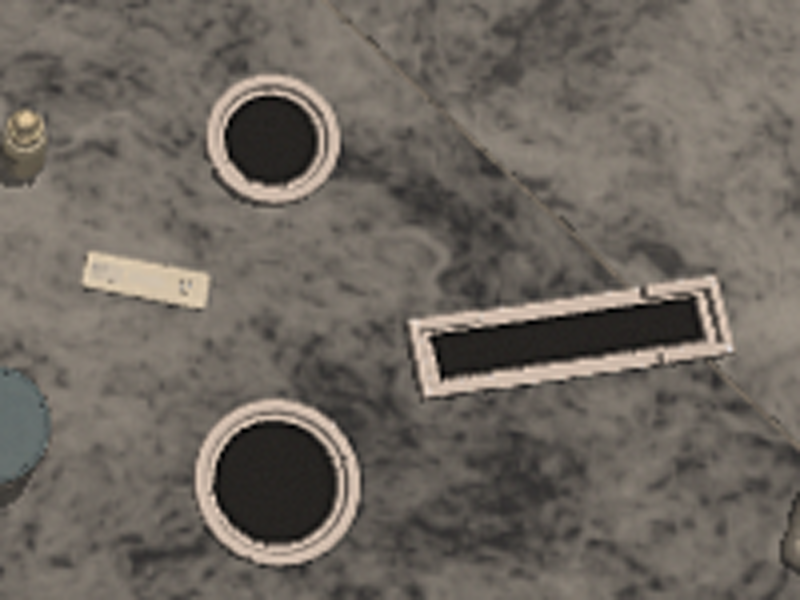

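Run:
```python
from h import *
p=get_image('top')
f=lambda x,y,o:(o+(x+.5)/4-.5,150+(y+.5)/4-.5)
for n,x,y,o,z in [('jar',671,424,120,.076),('bottletip',438,85,120,.100),('droptip',706,119,120,.074),('ddock',440,431.5,120,.009),('bdock',274,138.5,290,.009),('jdock',278,482,290,.009),('pa',46,291,120,.005),('pb',298,243,120,.005),('t1',410,320,290,.009),('t2',718,276,290,.009),('t3',734,354,290,.009),('t4',426,398,290,.009),
 ('gauze',576,262,120,.021),('strip',146,281,290,.005),('drop2',370,254,120,.074),('drop3',136,397,120,.074)]:
    print(n,np.round(atz(p,*f(x,y,o),z),4))
```

```text
jar [ 0.4474 -0.1054  0.076 ]
bottletip [0.6077 0.0291 0.1   ]
droptip [ 0.6098 -0.1095  0.074 ]
ddock [0.4412 0.0194 0.009 ]
bdock [ 0.6308 -0.2489  0.009 ]
jdock [ 0.4389 -0.2612  0.009 ]
pa [0.4997 0.2461 0.005 ]
pb [0.5392 0.1109 0.005 ]
t1 [ 0.5338 -0.3287  0.009 ]
t2 [ 0.5736 -0.4971  0.009 ]
t3 [ 0.5306 -0.5057  0.009 ]
t4 [ 0.4914 -0.3389  0.009 ]
gauze [ 0.5386 -0.0453  0.021 ]
strip [ 0.5437 -0.1832  0.005 ]
drop2 [0.5217 0.0575 0.074 ]
drop3 [0.4373 0.1664 0.074 ]
```

```bash
python3 -m crank '{"slide":[[-0.043,-0.0235,0],[-0.086,-0.047,0],[-0.129,-0.0705,0],[-0.172,-0.094,0],[-0.215,-0.1175,0],[-0.258,-0.141,0],[-0.301,-0.1645,0],[-0.344,-0.188,0]],"roll":[0.13,0.26,0.39,0.52,0.65,0.78,0.91,1.04],"grip":[0.085,0.07,0.06,0.05,0.04,0.035,0.035,0.035]}' 30
cat >> h.py <<'E'
def to(x,y,z,ang=None):
    s=observe(); R=np.array(s['tool_rot']); P=np.array(s['position'])
    print('t',round(s['time_s'],2),'P',np.round(P,4),'yang',round(np.degrees(np.arctan2(R[1,1],R[0,1])),2),'w',round(s['grip_width'],4),'F',np.round(s['ft_force'],1),'q',np.round(s['q'],0))
    print('slide',np.round(R.T@(np.array([x,y,z])-P),4), 'roll', None if ang is None else round(np.radians((np.degrees(np.arctan2(R[1,1],R[0,1]))-ang+90)%180-90),3))
E
python3 -c "
from h import *
to(0.5195,0.1785,0.2,16.3)"
```

```text
time_s: 2.1
position: [0.423, 0.2658, 0.2315]
tool_rot: [[-0.276, 0.961, 0.0], [0.961, 0.276, 0.0], [0.0, 0.0, -1.0]]
ft_force: [0.3, 1.0, 0.2]
grip_width: 0.0352
t 2.1 P [0.423  0.2658 0.2315] yang 16.02 w 0.0352 F [0.3 1.  0.2] q [19. 17. 82.  0. 81.  3.]
slide [-0.1105  0.0687  0.0316] roll -0.005
```

```bash
python3 -m crank '{"slide":[[-0.028,0.017,0.008],[-0.056,0.034,0.016],[-0.084,0.051,0.024],[-0.11,0.069,0.03],[-0.11,0.069,0.03],[-0.11,0.069,0.03],[-0.11,0.069,0.03],[-0.11,0.069,0.03]],"roll":[0,0,0,0,0,0,0,0],"grip":[0.035,0.035,0.035,0.035,0.035,0.035,0.035,0.035]}' ; 
python3 -c "
from h import *
p=get_image('wrist'); cv2.imwrite('pics/w1.png',p['frame'][:,:,::-1])
for n in ['pen','dropper_dock','dropper','gauze_pack']:
  for s in silhouettes(n,p):
    if s['confidence']<.3: continue
    m=s['pixels']; ys,xs=np.nonzero(m); pts=np.array([atz(p,u,v,.005)[:2] for u,v in zip(xs,ys)])
    e=np.linalg.eigh(np.cov(pts.T)); d=e[1][:,1]; pr=(pts-pts.mean(0))@d; print(n,round(s['confidence'],2),len(xs),s['box'],'ctr',pts.mean(0)+d*(pr.min()+pr.max())/2,'dir',d,pr.max()-pr.min())
to(0.5195,0.1785,0.1,16.3)"
```

```text
time_s: 2.9
position: [0.5183, 0.182, 0.2018]
tool_rot: [[-0.282, 0.959, 0.001], [0.959, 0.282, 0.0], [-0.0, 0.001, -1.0]]
ft_force: [-0.9, -0.1, 0.0]
grip_width: 0.0349
pen 0.94 1318 [277.0, 172.8, 11.4, 146.5] ctr [0.51957904 0.17969303] dir [-0.27845435  0.96044946] 0.1384224291653971
dropper_dock 0.93 1188 [155.4, 297.9, 51.0, 36.1] ctr [0.4362041  0.02835675] dir [0.67960948 0.7335741 ] 0.050705400249868235
dropper 0.91 1271 [241.2, 308.8, 24.3, 54.2] ctr [0.52476415 0.04133815] dir [-0.13681916  0.99059604] 0.06661164412418713
dropper 0.63 1216 [177.8, 169.8, 43.5, 36.5] ctr [0.43083188 0.16347646] dir [0.58771546 0.8090677 ] 0.0441721027837297
gauze_pack 0.97 387 [235.4, 371.4, 41.2, 15.5] ctr [ 0.53719938 -0.03557374] dir [-0.99009139 -0.14042453] 0.03993649625605327
t 3.15 P [0.5187 0.1815 0.2015] yang 16.36 w 0.0351 F [ 0.3  0.3 -0.6] q [ 7. 23. 77.  0. 79. -9.]
slide [-3.100e-03 -1.000e-04  1.015e-01] roll 0.001
```

View pics/w1.png

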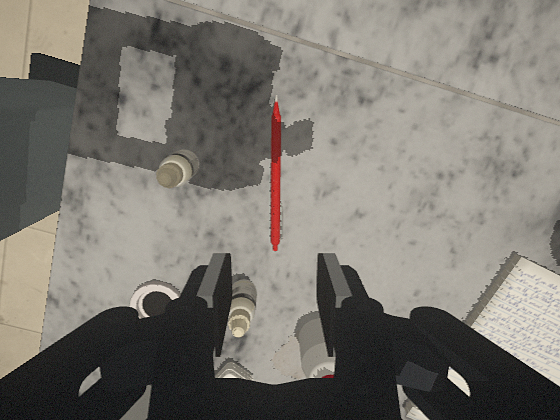

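```bash
python3 -m crank '{"slide":[[-0.002,0,0.04],[-0.002,0,0.08],[-0.002,0,0.12],[-0.002,0,0.15],[-0.002,0,0.17],[-0.002,0,0.185],[-0.002,0,0.195],[-0.002,0,0.197]],"roll":[0,0,0,0,0,0,0,0],"grip":[0.035,0.035,0.035,0.035,0.035,0.035,0.035,0.035]}' 30 && python3 -m crank '{"slide":[[0,0,0],[0,0,0],[0,0,0],[0,0,0],[0,0,0],[0,0,0],[0,0,0],[0,0,0]],"roll":[0,0,0,0,0,0,0,0],"grip":[0.025,0.015,0.005,0.005,0.005,0.005,0.005,0.005]}' 30
```

```text
time_s: 3.95
position: [0.5191, 0.1793, 0.0035]
tool_rot: [[-0.281, 0.96, -0.001], [0.96, 0.281, -0.0], [0.0, -0.001, -1.0]]
ft_force: [-0.3, 0.6, 1.1]
grip_width: 0.0347
time_s: 4.75
position: [0.5199, 0.1794, 0.0051]
tool_rot: [[-0.281, 0.96, 0.002], [0.96, 0.281, 0.0], [-0.0, 0.002, -1.0]]
ft_force: [-0.6, -1.0, 6.0]
grip_width: 0.0076
```

```bash
python3 -m crank '{"slide":[[0,0,-0.01],[0,0,-0.03],[0,0,-0.06],[0,0,-0.09],[0,0,-0.12],[0,0,-0.14],[0,0,-0.15],[0,0,-0.15]],"roll":[0,0,0,0,0,0,0,0],"grip":[0.005,0.005,0.005,0.005,0.005,0.005,0.005,0.005]}' 30 
python3 -c "
from h import *
p=get_image('wrist'); cv2.imwrite('pics/w2.png',p['frame'][:,:,::-1])
to(0.532,-0.417,0.155,13.2)"
```

```text
time_s: 5.55
position: [0.5197, 0.1794, 0.1555]
tool_rot: [[-0.281, 0.96, 0.002], [0.96, 0.281, 0.0], [-0.0, 0.002, -1.0]]
ft_force: [-0.1, 0.2, -1.1]
grip_width: 0.0079
t 5.6 P [0.5192 0.1793 0.1542] yang 16.33 w 0.0079 F [-0.8 -0.1 -0.5] q [  7.  26.  82.  -0.  73. -10.]
slide [-0.5758 -0.1554 -0.0008] roll 0.055
```

View pics/w2.png

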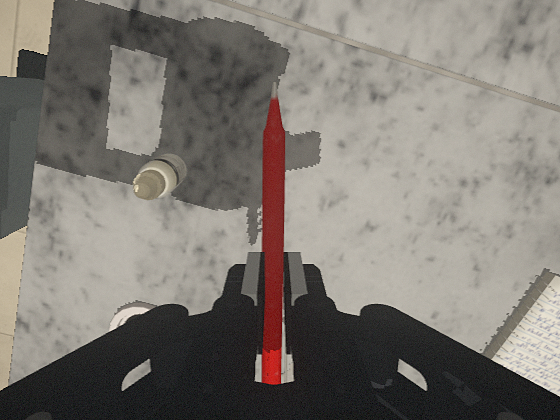

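```bash
python3 -m crank '{"slide":[[-0.030,-0.008,0],[-0.075,-0.0205,0],[-0.120,-0.0325,0],[-0.165,-0.0445,0],[-0.210,-0.057,0],[-0.255,-0.069,0],[-0.300,-0.081,0],[-0.345,-0.093,0]],"roll":[0,0,0,0,0,0.02,0.04,0.055],"grip":[0.005,0.005,0.005,0.005,0.005,0.005,0.005,0.005]}' 30 
python3 -c "
from h import *
to(0.532,-0.417,0.155,13.2)"
```

```text
time_s: 6.4
position: [0.5264, -0.1796, 0.1528]
tool_rot: [[-0.227, 0.974, -0.002], [0.974, 0.227, 0.002], [0.002, -0.002, -1.0]]
ft_force: [1.7, 0.3, -0.2]
grip_width: 0.0075
t 6.4 P [ 0.5264 -0.1796  0.1528] yang 13.12 w 0.0075 F [ 1.7  0.3 -0.2] q [-31.  26.  81.   0.  73. -44.]
slide [-0.2325 -0.0484 -0.0026] roll -0.001
```

```bash
python3 -m crank '{"slide":[[-0.042,-0.009,0],[-0.084,-0.018,0],[-0.126,-0.027,0],[-0.168,-0.036,0],[-0.205,-0.044,0],[-0.225,-0.048,0],[-0.232,-0.049,0],[-0.232,-0.049,0]],"roll":[0,0,0,0,0,0,0,0],"grip":[0.005,0.005,0.005,0.005,0.005,0.005,0.005,0.005]}' 30 
python3 -c "
from h import *
p=get_image('wrist'); cv2.imwrite('pics/w3.png',p['frame'][:,:,::-1])
for n in ['pen_dock','pen']:
  for s in silhouettes(n,p):
    if s['confidence']<.3: continue
    print(n,s['confidence'],s['box'],s['pixels'].sum())
to(0.532,-0.417,0.155,13.2)"
```

```text
time_s: 7.2
position: [0.532, -0.415, 0.1527]
tool_rot: [[-0.227, 0.974, -0.002], [0.974, 0.227, 0.002], [0.002, -0.001, -1.0]]
ft_force: [-0.3, 0.6, -1.2]
grip_width: 0.0078
pen_dock 0.95 [274.4, 166.6, 61.3, 183.1] 7021
pen 0.59 [274.6, 230.9, 23.0, 303.4] 5618
t 7.35 P [ 0.5326 -0.4135  0.1541] yang 13.25 w 0.0076 F [ 0.6  0.2 -0.4] q [-48.  38.  59.   0.  83. -61.]
slide [-0.0033 -0.0014 -0.0009] roll 0.001
```

View pics/w3.png

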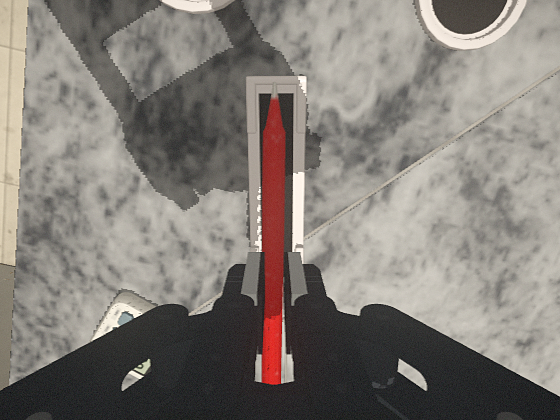

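```bash
python3 -c "
from h import *
p=get_image('wrist')
a=atz(p,247.5,76.5,.009);b=atz(p,306,76.5,.009);print(a,b,np.linalg.norm(a-b))
n=(b-a)[:2]/np.linalg.norm((b-a)[:2]); ax=np.array([n[1],-n[0]]); print(ax, 'ctr',(a+b)[:2]/2+ax*.087, 'ang',np.degrees(np.arctan2(n[1],n[0])))
print('sideL',atz(p,249,248,.003),'sideR',atz(p,302.5,248,.003))
t=atz(p,275,94,.155-.0);print('pen tip at grip height',t)
print('recess end',atz(p,276,92,.009))
"
```

```text
[ 0.49386151 -0.33601948  0.009     ] [ 0.53512838 -0.32629367  0.009     ] 0.04239747859533103
[ 0.22939613 -0.97333315] ctr [ 0.53445241 -0.41583656] ang 13.261521757301233
sideL [ 0.5233674  -0.46886005  0.003     ] sideR [ 0.56707048 -0.45855313  0.003     ]
pen tip at grip height [ 0.51597258 -0.34463257  0.155     ]
recess end [ 0.51645116 -0.34174834  0.009     ]
```

```bash
python3 -m crank '{"slide":[[-0.003,0.001,0.03],[-0.003,0.001,0.06],[-0.003,0.001,0.09],[-0.003,0.001,0.115],[-0.003,0.001,0.13],[-0.003,0.001,0.14],[-0.003,0.001,0.144],[-0.003,0.001,0.145]],"roll":[0,0,0,0,0,0,0,0],"grip":[0.005,0.005,0.005,0.005,0.005,0.005,0.005,0.005]}' 30 
python3 -c "
from h import *
p=get_image('wrist'); cv2.imwrite('pics/w4.png',p['frame'][:,:,::-1])
to(0.5337,-0.4163,0.0075,13.2)"
```

```text
time_s: 8.2
position: [0.5343, -0.4178, 0.0098]
tool_rot: [[-0.228, 0.974, 0.001], [0.974, 0.228, -0.001], [-0.001, 0.0, -1.0]]
ft_force: [-0.1, 0.6, 0.6]
grip_width: 0.0078
t 8.25 P [ 0.5344 -0.4179  0.0101] yang 13.19 w 0.0077 F [0.1 0.3 0.1] q [-48.  46.  67.   0.  66. -61.]
slide [ 0.0017 -0.0003  0.0026] roll -0.0
```

View pics/w4.png

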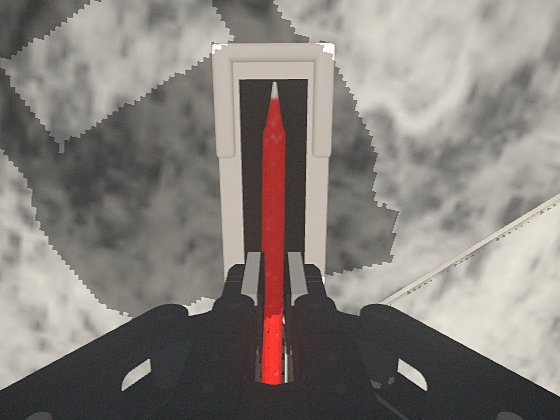

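```bash
python3 -m crank '{"slide":[[0.001,0,0.002],[0.001,0,0.002],[0.001,0,0.002],[0.001,0,0.002],[0.001,0,0.002],[0.001,0,0.002],[0.001,0,0.002],[0.001,0,0.002]],"roll":[0,0,0,0,0,0,0,0],"grip":[0.005,0.005,0.005,0.010,0.015,0.02,0.025,0.025]}' 30 && python3 -m crank '{"slide":[[0,0,0],[0,0,-0.01],[0,0,-0.03],[0,0,-0.06],[0,0,-0.09],[0,0,-0.12],[0,0,-0.15],[0,0,-0.18]],"roll":[0,0,0,0,0,0,0,0],"grip":[0.028,0.028,0.028,0.03,0.04,0.05,0.06,0.06]}'
python3 -c "
from h import *
p=get_image('wrist'); cv2.imwrite('pics/w5.png',p['frame'][:,:,::-1])
p=get_image('top'); cv2.imwrite('pics/t5.png',p['frame'][:,:,::-1])
for nm in ['wrist']:
  p=get_image(nm)
  for s in silhouettes('pen',p)[:1]:
    ys,xs=np.nonzero(s['pixels']); pts=np.array([atz(p,u,v,.008)[:2] for u,v in zip(xs,ys)])
    e=np.linalg.eigh(np.cov(pts.T)); d=e[1][:,1]; pr=(pts-pts.mean(0))@d; print(s['confidence'],'ctr',pts.mean(0)+d*(pr.min()+pr.max())/2,'dir',d,pr.max()-pr.min())
to(0.4474,-0.1054,0.2)"
```

```text
time_s: 9.05
position: [0.5337, -0.4166, 0.0072]
tool_rot: [[-0.228, 0.974, -0.0], [0.974, 0.228, 0.0], [0.0, -0.0, -1.0]]
ft_force: [0.4, 0.1, 1.0]
grip_width: 0.0251
time_s: 9.85
position: [0.5337, -0.4165, 0.1896]
tool_rot: [[-0.228, 0.974, 0.001], [0.974, 0.228, -0.001], [-0.001, 0.0, -1.0]]
ft_force: [-0.1, -0.2, 0.9]
grip_width: 0.0601
0.77 ctr [ 0.53225942 -0.41667994] dir [-0.21902962  0.97571821] 0.1385331322227379
t 10.05 P [ 0.5338 -0.4166  0.1881] yang 13.18 w 0.0601 F [-0.2 -0.  -0.7] q [-48.  37.  56.   0.  88. -61.]
slide [ 0.3227 -0.0131 -0.0123] roll None
```

View pics/w5.png

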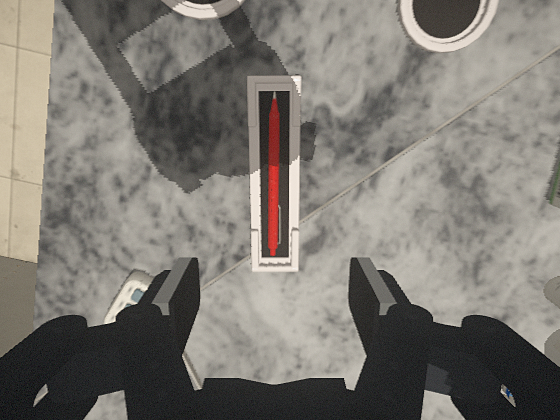

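View pics/t5.png

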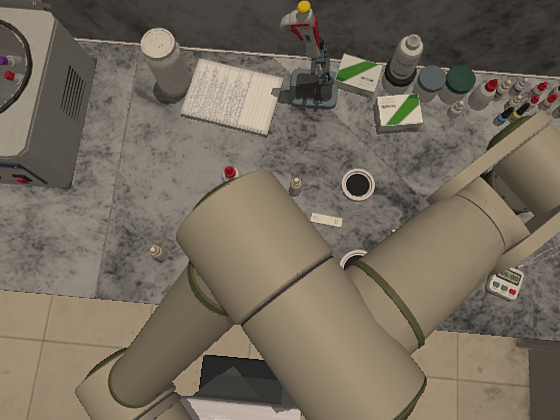

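```bash
python3 -m crank '{"slide":[[0.04,-0.01,0],[0.08,-0.02,0],[0.12,-0.03,0],[0.15,-0.04,0],[0.165,-0.05,-0.01],[0.172,-0.058,-0.012],[0.172,-0.058,-0.012],[0.172,-0.058,-0.012]],"roll":[0,0,0,0,0,0,0,0],"grip":[0.085,0.085,0.085,0.085,0.085,0.085,0.085,0.085]}' 
python3 -c "
from h import *
p=get_image('wrist'); cv2.imwrite('pics/w6.png',p['frame'][:,:,::-1])
for n in ['jar_dock','bottle_dock','jar']:
  for s in silhouettes(n,p):
    if s['confidence']<.3: continue
    m=s['pixels'].astype(np.uint8); c=max(cv2.findContours(m,0,2)[0],key=len); pts=np.array([atz(p,u,v,.009 if 'dock' in n else .076)[:2] for u,v in cv2.convexHull(c)[:,0]],np.float32); print(n,round(s['confidence'],2),np.round(s['box'],1),cv2.minEnclosingCircle(pts))
to(0.4474,-0.1054,0.2)"
```

```text
time_s: 10.85
position: [0.4383, -0.2631, 0.1988]
tool_rot: [[-0.227, 0.974, -0.0], [0.974, 0.227, 0.0], [0.0, -0.0, -1.0]]
ft_force: [1.3, -0.3, 0.1]
grip_width: 0.0849
jar_dock 0.7 [275.6 175.9  98.3 100.5] ((0.4387979805469513, -0.26018664240837097), 0.0447535365819931)
bottle_dock 0.74 [483.1 208.2  86.8  80.7] ((0.6299392580986023, -0.24832114577293396), 0.03984835371375084)
jar 0.91 [337.2  16.2  84.2  28.2] ((0.4472058415412903, -0.12867647409439087), 0.024854393675923347)
t 11.05 P [ 0.4384 -0.2629  0.1987] yang 13.16 w 0.0851 F [-0.1  0.2  1.1] q [-44.  20.  84.  -0.  77. -57.]
slide [ 0.1514  0.0447 -0.0012] roll None
```

View pics/w6.png

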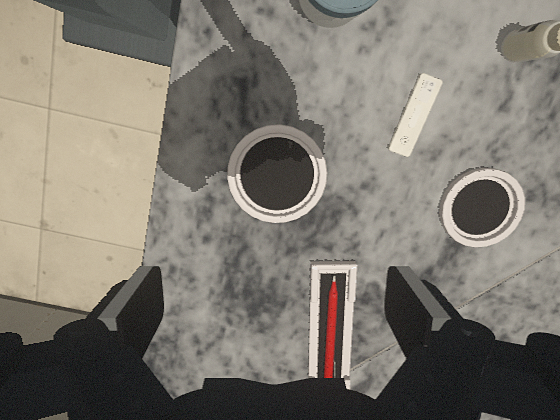

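```bash
python3 -m crank '{"slide":[[0.03,0.009,0],[0.07,0.021,0],[0.11,0.033,0],[0.14,0.041,0],[0.151,0.045,0],[0.151,0.045,0],[0.151,0.045,0],[0.151,0.045,0]],"roll":[0,0,0,0,0,0,0,0],"grip":[0.085,0.085,0.085,0.085,0.085,0.085,0.085,0.085]}' 
python3 -c "
from h import *
p=get_image('wrist'); cv2.imwrite('pics/w7.png',p['frame'][:,:,::-1])
for n in ['dropper_dock','jar','gauze_pack','test_strip','dropper','bottle']:
  for s in silhouettes(n,p):
    if s['confidence']<.3: continue
    m=s['pixels'].astype(np.uint8); c=max(cv2.findContours(m,0,2)[0],key=len); pts=np.array([atz(p,u,v,.009 if 'dock' in n else .076)[:2] for u,v in cv2.convexHull(c)[:,0]],np.float32); print(n,round(s['confidence'],2),np.round(s['box'],1),cv2.minEnclosingCircle(pts))
to(0.4474,-0.1054,0.05)"
```

```text
time_s: 11.85
position: [0.4477, -0.1065, 0.1992]
tool_rot: [[-0.227, 0.974, -0.0], [0.974, 0.227, -0.0], [-0.0, -0.0, -1.0]]
ft_force: [1.1, 0.1, 0.5]
grip_width: 0.0846
dropper_dock 0.88 [302.9  31.3  66.4  61.2] ((0.4412127137184143, 0.01949836127460003), 0.027252785861492157)
jar 0.69 [274.8 189.3  83.2  87.2] ((0.447258859872818, -0.10209161788225174), 0.0327254980802536)
jar 0.4 [392.9 133.9  53.5  52.1] ((0.5164873003959656, -0.04402892291545868), 0.018747925758361816)
gauze_pack 0.63 [392.9 132.4  54.2  47.9] ((0.516586184501648, -0.044098153710365295), 0.018599428236484528)
test_strip 0.63 [354.1 270.3  46.5  66.4] ((0.5194013714790344, -0.1515263170003891), 0.028496144339442253)
dropper 0.71 [415.8   9.3  45.1  16.7] ((0.5062580108642578, 0.03977683186531067), 0.014718769118189812)
dropper 0.68 [456.6 227.8  59.9  47.7] ((0.5863806009292603, -0.09973330795764923), 0.02721438556909561)
bottle 0.81 [518.4  58.8  81.3  66.7] ((0.5853399038314819, 0.02012902870774269), 0.02969307079911232)
t 12.2 P [ 0.4475 -0.1055  0.1993] yang 13.15 w 0.085 F [-0.2 -0.1 -0.8] q [-28.  14.  91.  -0.  74. -41.]
slide [ 1.000e-04 -1.000e-04  1.493e-01] roll None
```

View pics/w7.png

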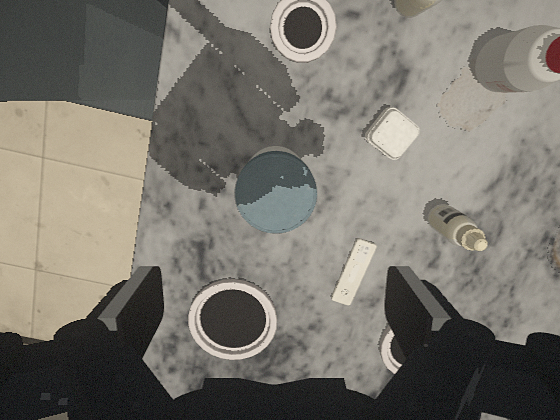

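```bash
python3 -m crank '{"slide":[[0.001,0,0.04],[0.001,0,0.08],[0.001,0,0.11],[0.001,0,0.13],[0.001,0,0.145],[0.001,0,0.155],[0.001,0,0.157],[0.001,0,0.157]],"roll":[0,0,0,0,0,0,0,0],"grip":[0.085,0.085,0.085,0.085,0.085,0.085,0.085,0.085]}' && python3 -m crank '{"slide":[[0,0,0],[0,0,0],[0,0,0],[0,0,0],[0,0,0],[0,0,0],[0,0,0],[0,0,0]],"roll":[0,0,0,0,0,0,0,0],"grip":[0.08,0.075,0.07,0.065,0.06,0.05,0.05,0.05]}' 35
python3 -c "
from h import *
to(0.4388,-0.2605,0.045)"
```

```text
time_s: 13.0
position: [0.4474, -0.1043, 0.0425]
tool_rot: [[-0.228, 0.974, 0.0], [0.974, 0.228, -0.0], [-0.0, 0.0, -1.0]]
ft_force: [-0.0, -0.3, 1.0]
grip_width: 0.0851
time_s: 13.8
position: [0.4475, -0.1043, 0.0428]
tool_rot: [[-0.228, 0.974, 0.001], [0.974, 0.228, -0.001], [-0.001, 0.001, -1.0]]
ft_force: [-0.7, -0.3, 6.1]
grip_width: 0.0586
t 13.8 P [ 0.4475 -0.1043  0.0428] yang 13.18 w 0.0586 F [-0.7 -0.3  6.1] q [-28.  27. 104.  -0.  49. -41.]
slide [-0.1501 -0.0441 -0.0021] roll None
```

```bash
python3 -m crank '{"slide":[[0,0,-0.01],[0,0,-0.025],[0,0,-0.04],[-0.01,-0.003,-0.05],[-0.035,-0.01,-0.055],[-0.065,-0.019,-0.055],[-0.095,-0.028,-0.055],[-0.12,-0.035,-0.055]],"roll":[0,0,0,0,0,0,0,0],"grip":[0.05,0.05,0.05,0.05,0.05,0.05,0.05,0.05]}' 35 && python3 -m crank '{"slide":[[-0.02,-0.006,0],[-0.03,-0.009,0],[-0.03,-0.009,0],[-0.03,-0.009,0],[-0.03,-0.009,0],[-0.03,-0.009,0],[-0.03,-0.009,0],[-0.03,-0.009,0]],"roll":[0,0,0,0,0,0,0,0],"grip":[0.05,0.05,0.05,0.05,0.05,0.05,0.05,0.05]}' 35
python3 -c "
from h import *
p=get_image('wrist'); cv2.imwrite('pics/w8.png',p['frame'][:,:,::-1])
to(0.4388,-0.2605,0.045)"
```

```text
time_s: 14.6
position: [0.4403, -0.2305, 0.098]
tool_rot: [[-0.228, 0.974, 0.0], [0.974, 0.228, -0.0], [-0.0, 0.0, -1.0]]
ft_force: [0.5, -0.2, -0.7]
grip_width: 0.0589
time_s: 15.4
position: [0.4387, -0.2599, 0.0974]
tool_rot: [[-0.228, 0.974, -0.0], [0.974, 0.228, 0.0], [0.0, -0.0, -1.0]]
ft_force: [-0.3, -0.0, -0.5]
grip_width: 0.0587
t 15.45 P [ 0.4387 -0.2601  0.0973] yang 13.2 w 0.0588 F [-1.1 -0.2 -1.6] q [-44.  26.  92.  -0.  62. -57.]
slide [-0.0005  0.      0.0523] roll None
```

View pics/w8.png

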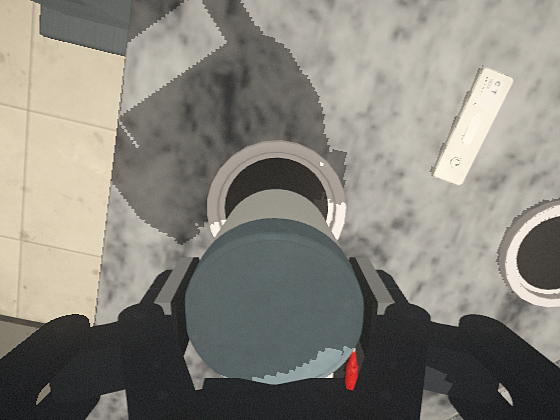

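```bash
python3 -c "
from h import *
p=get_image('wrist')
for v in (300,308,312): print(atz(p,274,v,.1306))
a=atz(p,185,305,.1306);b=atz(p,363,305,.1306);print(np.linalg.norm(a-b),proj(p,[0.4387,-.2601,.1306]))
to(0.4388,-0.2605,0.046)
"
```

```text
[ 0.43659255 -0.25438102  0.1306    ]
[ 0.4372676  -0.25725544  0.1306    ]
[ 0.43760848 -0.25870693  0.1306    ]
0.058456105530320775 [276.24478371 316.27809899]
t 15.5 P [ 0.4387 -0.2601  0.0973] yang 13.19 w 0.0589 F [-0.5 -0.1 -1.3] q [-44.  26.  92.   0.  62. -57.]
slide [-0.0004  0.      0.0513] roll None
```

```bash
python3 -m crank '{"slide":[[-0.002,0,0.01],[-0.002,0,0.02],[-0.002,0,0.03],[-0.002,0,0.04],[-0.002,0,0.045],[-0.002,0,0.049],[-0.002,0,0.051],[-0.002,0,0.051]],"roll":[0,0,0,0,0,0,0,0],"grip":[0.05,0.05,0.05,0.05,0.05,0.05,0.05,0.05]}' 35
python3 -m crank '{"slide":[[0,0,0],[0,0,0],[0,0,0],[0,0,0],[0,0,0],[0,0,0],[0,0,0],[0,0,0]],"roll":[0,0,0,0,0,0,0,0],"grip":[0.06,0.063,0.066,0.07,0.075,0.08,0.085,0.085]}' 35
python3 -m crank '{"slide":[[0,0,-0.01],[0,0,-0.03],[0,0,-0.06],[0,0,-0.09],[0,0,-0.12],[0,0,-0.145],[0,0,-0.155],[0,0,-0.155]],"roll":[0,0,0,0,0,0,0,0],"grip":[0.085,0.085,0.085,0.085,0.085,0.085,0.085,0.085]}' 35
python3 -c "
from h import *
p=get_image('wrist'); cv2.imwrite('pics/w9.png',p['frame'][:,:,::-1])
to(0.6077,0.0291,0.2)"
```

```text
time_s: 16.3
position: [0.4392, -0.2623, 0.0463]
tool_rot: [[-0.228, 0.974, 0.0], [0.974, 0.228, -0.0], [-0.0, 0.0, -1.0]]
ft_force: [0.4, 0.6, -1.2]
grip_width: 0.059
time_s: 17.1
position: [0.4391, -0.2622, 0.0463]
tool_rot: [[-0.228, 0.974, 0.0], [0.974, 0.228, -0.0], [-0.0, 0.0, -1.0]]
ft_force: [0.6, -0.0, -0.8]
grip_width: 0.0848
time_s: 17.9
position: [0.4393, -0.2624, 0.2025]
tool_rot: [[-0.228, 0.974, 0.002], [0.974, 0.228, -0.002], [-0.002, 0.001, -1.0]]
ft_force: [-0.5, 0.7, -0.6]
grip_width: 0.0852
t 17.95 P [ 0.439  -0.2621  0.2011] yang 13.18 w 0.0851 F [-0.   0.1 -0.8] q [-44.  19.  83.  -0.  77. -57.]
slide [0.245  0.2307 0.0011] roll None
```

View pics/w9.png

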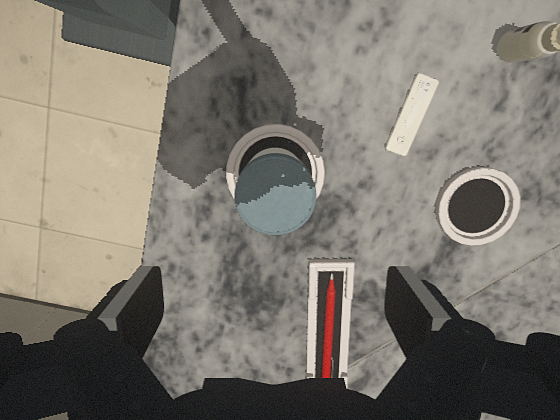

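```bash
python3 -m crank '{"slide":[[0.025,0.024,0],[0.06,0.057,0],[0.095,0.09,0],[0.13,0.123,0],[0.165,0.156,0],[0.2,0.189,0],[0.23,0.218,0],[0.245,0.231,0]],"roll":[0,0,0,0,0,0,0,0],"grip":[0.085,0.085,0.085,0.085,0.085,0.085,0.085,0.085]}' 30
python3 -c "
from h import *
for i in range(3): to(0.6077,0.0291,0.2)
p=get_image('wrist'); cv2.imwrite('pics/w10.png',p['frame'][:,:,::-1])
for s in silhouettes('bottle',p): print(s['confidence'],s['box'])
for z in (.073,.106,0): print(z,proj(p,[.6077,.0291,z]))
to(0.6077,0.0291,0.042)"
```

```text
time_s: 18.75
position: [0.6087, 0.0322, 0.199]
tool_rot: [[-0.231, 0.973, -0.003], [0.973, 0.231, 0.001], [0.002, -0.003, -1.0]]
ft_force: [-0.4, -0.4, -0.3]
grip_width: 0.0852
t 18.75 P [0.6087 0.0322 0.199 ] yang 13.33 w 0.0852 F [-0.4 -0.4 -0.3] q [ -8.  29.  67.   0.  84. -21.]
slide [-0.0027 -0.0017 -0.001 ] roll None
t 18.75 P [0.6087 0.0322 0.199 ] yang 13.33 w 0.0852 F [-0.4 -0.4 -0.3] q [ -8.  29.  67.   0.  84. -21.]
slide [-0.0027 -0.0017 -0.001 ] roll None
t 18.75 P [0.6087 0.0322 0.199 ] yang 13.33 w 0.0852 F [-0.4 -0.4 -0.3] q [ -8.  29.  67.   0.  84. -21.]
slide [-0.0027 -0.0017 -0.001 ] roll None
0.74 [280.6, 185.4, 57.7, 62.2]
0.073 [273.15880082 199.52922746]
0.106 [272.93090652 212.57879095]
0 [273.51571052 179.09205271]
t 18.85 P [0.6083 0.0314 0.199 ] yang 13.37 w 0.0851 F [-0.4 -0.1 -0.1] q [ -8.  29.  67.   0.  84. -22.]
slide [-0.0024 -0.0006  0.157 ] roll None
```

View pics/w10.png

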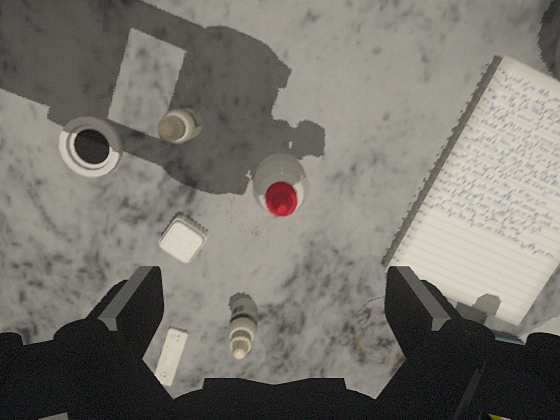

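```bash
python3 -m crank '{"slide":[[-0.002,0.004,0.03],[-0.002,0.004,0.06],[-0.002,0.004,0.09],[-0.002,0.004,0.12],[-0.002,0.004,0.14],[-0.002,0.004,0.152],[-0.002,0.004,0.156],[-0.002,0.004,0.156]],"roll":[0,0,0,0,0,0,0,0],"grip":[0.085,0.085,0.085,0.08,0.08,0.08,0.075,0.075]}' 30 && python3 -m crank '{"slide":[[0,0,0],[0,0,0],[0,0,0],[0,0,0],[0,0,0],[0,0,0],[0,0,0],[0,0,0]],"roll":[0,0,0,0,0,0,0,0],"grip":[0.07,0.065,0.06,0.055,0.05,0.045,0.035,0.035]}' 30
python3 -c "
from h import *
p=get_image('wrist'); cv2.imwrite('pics/w11.png',p['frame'][:,:,::-1])
to(0.630,-0.2485,0.045)"
```

```text
time_s: 19.65
position: [0.6124, 0.0275, 0.0452]
tool_rot: [[-0.228, 0.974, -0.0], [0.974, 0.228, -0.0], [0.0, -0.0, -1.0]]
ft_force: [-0.4, 0.8, 0.2]
grip_width: 0.075
time_s: 20.45
position: [0.6129, 0.028, 0.0458]
tool_rot: [[-0.228, 0.974, 0.001], [0.974, 0.228, -0.0], [-0.0, 0.001, -1.0]]
ft_force: [-0.7, 0.8, 3.5]
grip_width: 0.0396
t 20.5 P [0.6128 0.0279 0.0457] yang 13.18 w 0.0397 F [0.2 0.6 4.1] q [ -8.  38.  78.   0.  64. -22.]
slide [-0.2731 -0.0463  0.0008] roll None
```

View pics/w11.png

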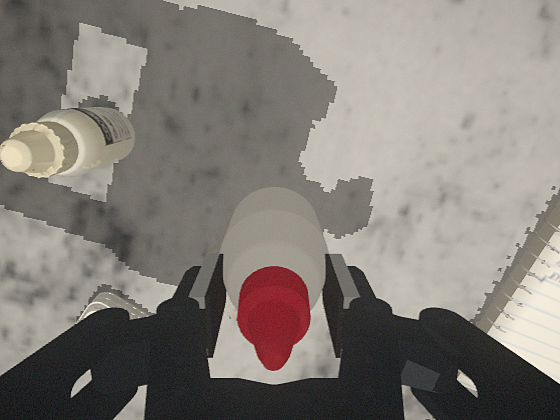

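```bash
python3 -c "
from h import *
p=get_image('wrist')
s=observe();P=s['position'];R=np.array(s['tool_rot'])
print(proj(p,[P[0],P[1],.073]),proj(p,[P[0],P[1],.106]),proj(p,[P[0],P[1],0.0]))
for z in (.073,.08): print(atz(p,275,303,z),(atz(p,275,303,z)-P)@R)
print((atz(p,274.5,366,.106)-P)@R)
# base back edge row
print((atz(p,278,187,0)-P)@R)
"
```

```text
[276.18656163 306.55872982] [277.08028394 373.64104004] [275.21205132 233.41251688]
[0.61213101 0.02920045 0.073     ] [ 0.0013784  -0.00038476 -0.027235  ]
[0.61115709 0.03321421 0.08      ] [ 0.00550618 -0.00041073 -0.0342364 ]
[ 0.00236001 -0.00061699 -0.06023559]
[0.02539244 0.00135401 0.04575888]
```

```bash
python3 -m crank '{"slide":[[0,0,-0.005],[0,0,-0.012],[0,0,-0.02],[0,0,-0.03],[0,0,-0.04],[0,0,-0.05],[0,0,-0.055],[0,0,-0.055]],"roll":[0,0,0,0,0,0,0,0],"grip":[0.035,0.035,0.035,0.035,0.035,0.035,0.035,0.035]}' 30
python3 -c "
from h import *
p=get_image('wrist'); cv2.imwrite('pics/w12.png',p['frame'][:,:,::-1])
to(0.630,-0.2485,0.1)"
```

```text
time_s: 21.35
position: [0.6128, 0.0279, 0.1013]
tool_rot: [[-0.228, 0.974, 0.002], [0.974, 0.228, -0.0], [-0.001, 0.001, -1.0]]
ft_force: [0.6, -0.7, -1.3]
grip_width: 0.0397
t 21.4 P [0.6125 0.0279 0.1006] yang 13.18 w 0.0398 F [-0.3 -0.4 -1. ] q [ -8.  35.  75.  -0.  71. -22.]
slide [-0.2731 -0.046   0.0006] roll None
```

View pics/w12.png

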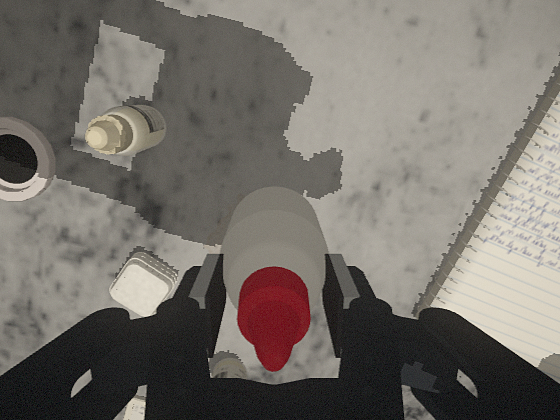

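```bash
python3 -m crank '{"slide":[[0,0,-0.015],[0,0,-0.035],[-0.01,-0.002,-0.06],[-0.035,-0.006,-0.07],[-0.07,-0.012,-0.07],[-0.105,-0.018,-0.07],[-0.14,-0.024,-0.07],[-0.175,-0.03,-0.07]],"roll":[0,0,0,0,0,0,0,0],"grip":[0.035,0.035,0.035,0.035,0.035,0.035,0.035,0.035]}' 30
python3 -m crank '{"slide":[[-0.035,-0.006,0],[-0.065,-0.01,0],[-0.09,-0.014,0.01],[-0.1,-0.016,0.03],[-0.1,-0.016,0.05],[-0.1,-0.016,0.065],[-0.1,-0.016,0.07],[-0.1,-0.016,0.07]],"roll":[0,0,0,0,0,0,0,0],"grip":[0.035,0.035,0.035,0.035,0.035,0.035,0.035,0.035]}' 30
python3 -c "
from h import *
p=get_image('wrist'); cv2.imwrite('pics/w13.png',p['frame'][:,:,::-1])
to(0.630,-0.2485,0.049)"
```

```text
time_s: 22.2
position: [0.6229, -0.1506, 0.1697]
tool_rot: [[-0.228, 0.974, -0.001], [0.974, 0.228, 0.001], [0.001, -0.001, -1.0]]
ft_force: [0.5, 0.4, -1.2]
grip_width: 0.0396
time_s: 23.0
position: [0.6301, -0.2501, 0.0994]
tool_rot: [[-0.228, 0.974, -0.002], [0.974, 0.228, 0.001], [0.001, -0.001, -1.0]]
ft_force: [0.2, 0.1, -0.7]
grip_width: 0.0399
t 23.05 P [ 0.6305 -0.2503  0.1005] yang 13.18 w 0.0397 F [ 0.5 -0.4 -0.5] q [-32.  41.  62.  -0.  77. -45.]
slide [ 0.0019 -0.0001  0.0515] roll None
```

View pics/w13.png

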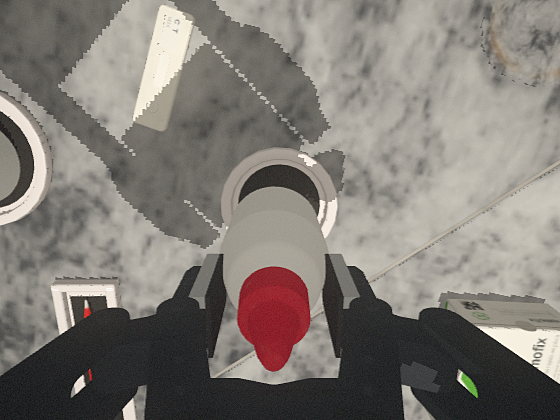

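```bash
python3 -c "
from h import *
p=get_image('wrist')
s=observe();P=s['position'];R=np.array(s['tool_rot'])
pr=lambda x:np.round(x,4)
a=atz(p,221,200,.009);b=atz(p,338,200,.009);print(np.linalg.norm(a-b),pr((a+b)/2))
print('back rim',atz(p,279,148,.009),'->tool', (atz(p,279,148,.009)-P)@R, 'tool of centre est y',((a+b)/2-P)@R)
for s in silhouettes('bottle_dock',p)[:2]: print(s['confidence'],s['box'])
to(0.630,-0.2485,0.049)
"
```

```text
0.07546100748795624 [ 0.6319 -0.2437  0.009 ]
back rim [ 0.62384862 -0.21127064  0.009     ] ->tool [0.03969117 0.0021558  0.09201327] tool of centre est y [0.00626118 0.00261084 0.09203829]
0.56 [277.5, 191.3, 115.0, 89.2]
0.45 [10.8, 166.1, 17.9, 70.1]
t 23.15 P [ 0.6308 -0.2504  0.1013] yang 13.19 w 0.0397 F [0.  0.2 0.1] q [-32.  41.  62.  -0.  77. -45.]
slide [ 0.0021 -0.0004  0.0523] roll None
```

```bash
python3 -m crank '{"slide":[[0,0.002,0.01],[0,0.002,0.02],[0,0.002,0.03],[0,0.002,0.04],[0,0.002,0.046],[0,0.002,0.05],[0,0.002,0.051],[0,0.002,0.051]],"roll":[0,0,0,0,0,0,0,0],"grip":[0.035,0.035,0.035,0.035,0.035,0.035,0.035,0.035]}' 30
python3 -m crank '{"slide":[[0,0,0],[0,0,0],[0,0,0],[0,0,0],[0,0,0],[0,0,0],[0,0,0],[0,0,0]],"roll":[0,0,0,0,0,0,0,0],"grip":[0.042,0.046,0.05,0.055,0.06,0.065,0.07,0.07]}' 30
python3 -m crank '{"slide":[[0,0,-0.01],[0,0,-0.03],[0,0,-0.06],[0,0,-0.09],[0,0,-0.12],[0,0,-0.145],[0,0,-0.15],[0,0,-0.15]],"roll":[0,0,0,0,0,0,0,0],"grip":[0.07,0.07,0.07,0.07,0.06,0.055,0.05,0.05]}' 30
python3 -c "
from h import *
p=get_image('wrist'); cv2.imwrite('pics/w14.png',p['frame'][:,:,::-1])
to(0.61,-0.1095,0.2)"
```

```text
time_s: 23.95
position: [0.6325, -0.2499, 0.0495]
tool_rot: [[-0.228, 0.974, 0.0], [0.974, 0.228, -0.0], [-0.0, 0.0, -1.0]]
ft_force: [0.2, -0.8, -1.3]
grip_width: 0.0395
time_s: 24.75
position: [0.6324, -0.2498, 0.0493]
tool_rot: [[-0.228, 0.974, -0.0], [0.974, 0.228, 0.0], [0.0, 0.0, -1.0]]
ft_force: [-0.4, 0.2, 0.1]
grip_width: 0.0694
time_s: 25.55
position: [0.6324, -0.2499, 0.2001]
tool_rot: [[-0.228, 0.974, 0.001], [0.974, 0.228, -0.001], [-0.001, 0.001, -1.0]]
ft_force: [-0.5, 0.6, -1.1]
grip_width: 0.0502
t 25.6 P [ 0.6321 -0.2497  0.1987] yang 13.18 w 0.0498 F [ 0.7 -0.1 -0.9] q [-32.  37.  54.  -0.  90. -45.]
slide [ 0.1415  0.0104 -0.0013] roll None
```

View pics/w14.png

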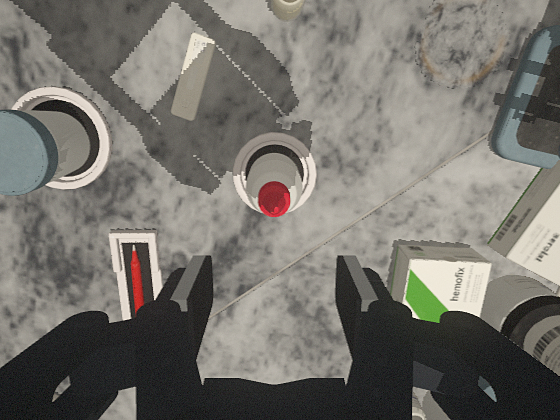

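Bottle stands upright in its dock, the cap at about (275,199). Now the dropper.

```bash
python3 -m crank '{"slide":[[0.03,0.002,0],[0.07,0.005,0],[0.105,0.008,0],[0.13,0.01,0],[0.141,0.01,0],[0.141,0.01,0],[0.141,0.01,0],[0.141,0.01,0]],"roll":[0,0,0,0,0,0,0,0],"grip":[0.05,0.05,0.05,0.05,0.05,0.05,0.05,0.05]}' 25
python3 -c "
from h import *
p=get_image('wrist'); cv2.imwrite('pics/w15.png',p['frame'][:,:,::-1])
s=observe();P=s['position']
for s in silhouettes('dropper',p): print(s['confidence'],s['box'])
for z in (.074,.05,0): print(z,proj(p,[P[0],P[1],z]))
to(0.61,-0.1095,0.02)"
```

```text
time_s: 26.4
position: [0.61, -0.1116, 0.1988]
tool_rot: [[-0.227, 0.974, -0.001], [0.974, 0.227, -0.0], [0.0, -0.001, -1.0]]
ft_force: [-0.3, -0.7, 0.1]
grip_width: 0.0497
0.96 [276.1, 178.9, 32.6, 41.1]
0.34 [192.6, 230.5, 43.1, 69.3]
0.074 [275.01128713 195.93583977]
0.05 [274.93353591 188.34672465]
0 [274.80466086 175.76753277]
t 26.5 P [ 0.61   -0.1114  0.199 ] yang 13.1 w 0.05 F [0.5 0.8 0.1] q [-21.  30.  66.  -0.  84. -34.]
slide [0.0018 0.0005 0.179 ] roll None
```

View pics/w15.png

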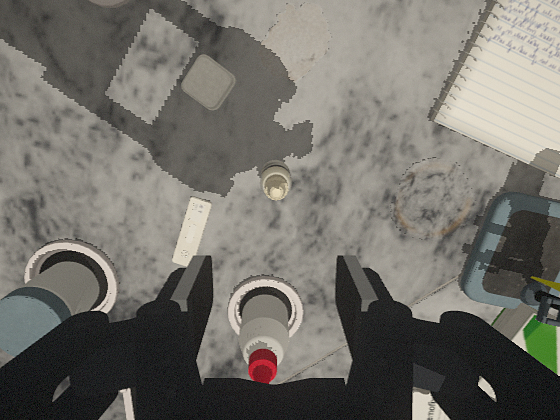

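```bash
python3 -m crank '{"slide":[[0.004,0.001,0.03],[0.004,0.001,0.065],[0.004,0.001,0.1],[0.004,0.001,0.13],[0.004,0.001,0.155],[0.004,0.001,0.17],[0.004,0.001,0.176],[0.004,0.001,0.177]],"roll":[0,0,0,0,0,0,0,0],"grip":[0.05,0.05,0.05,0.05,0.05,0.05,0.05,0.05]}' 25 && python3 -m crank '{"slide":[[0,0,0],[0,0,0],[0,0,0],[0,0,0],[0,0,0],[0,0,0],[0,0,0],[0,0,0]],"roll":[0,0,0,0,0,0,0,0],"grip":[0.045,0.04,0.035,0.03,0.025,0.018,0.018,0.018]}' 25
python3 -m crank '{"slide":[[0,0,-0.005],[0,0,-0.012],[0,0,-0.02],[0,0,-0.03],[0,0,-0.05],[0,0,-0.075],[0,0,-0.09],[0,0,-0.09]],"roll":[0,0,0,0,0,0,0,0],"grip":[0.018,0.018,0.018,0.018,0.018,0.018,0.018,0.018]}' 25
python3 -c "
from h import *
p=get_image('wrist'); cv2.imwrite('pics/w16.png',p['frame'][:,:,::-1])
to(0.4412,0.0195,0.12)"
```

```text
time_s: 27.3
position: [0.61, -0.1066, 0.0219]
tool_rot: [[-0.227, 0.974, -0.001], [0.974, 0.227, 0.0], [0.0, -0.001, -1.0]]
ft_force: [0.4, -0.9, -0.1]
grip_width: 0.0502
time_s: 28.1
position: [0.6102, -0.1062, 0.0228]
tool_rot: [[-0.228, 0.974, 0.001], [0.974, 0.228, -0.0], [-0.0, 0.001, -1.0]]
ft_force: [-1.0, 0.2, 6.2]
grip_width: 0.0246
time_s: 28.9
position: [0.611, -0.1065, 0.1152]
tool_rot: [[-0.228, 0.974, 0.005], [0.974, 0.228, -0.002], [-0.003, 0.004, -1.0]]
ft_force: [-0.7, -0.0, 0.1]
grip_width: 0.0246
t 28.95 P [ 0.6103 -0.1062  0.1134] yang 13.18 w 0.0246 F [-0.6  0.1 -1.7] q [-21.  34.  73.   0.  73. -34.]
slide [ 0.161 -0.136 -0.007] roll None
```

View pics/w16.png

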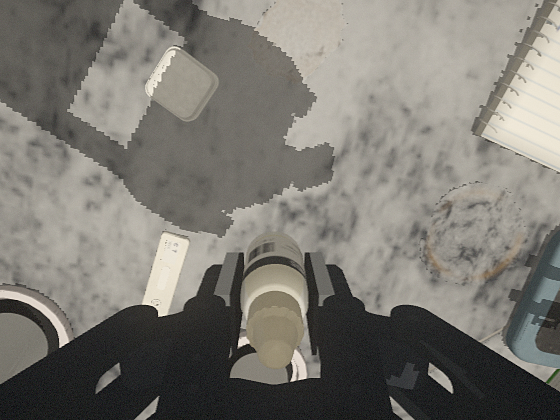

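```bash
python3 -m crank '{"slide":[[0.015,-0.013,0],[0.045,-0.038,0],[0.075,-0.063,0],[0.105,-0.089,0],[0.135,-0.114,0],[0.155,-0.131,0.01],[0.161,-0.136,0.02],[0.161,-0.136,0.03]],"roll":[0,0,0,0,0,0,0,0],"grip":[0.018,0.018,0.018,0.018,0.018,0.018,0.018,0.018]}' 25
python3 -m crank '{"slide":[[0,0,0.01],[0,0,0.015],[0,0,0.015],[0,0,0.015],[0,0,0.015],[0,0,0.015],[0,0,0.015],[0,0,0.015]],"roll":[0,0,0,0,0,0,0,0],"grip":[0.018,0.018,0.018,0.018,0.018,0.018,0.018,0.018]}' 25
python3 -c "
from h import *
p=get_image('wrist'); cv2.imwrite('pics/w17.png',p['frame'][:,:,::-1])
s=observe();P=s['position'];R=np.array(s['tool_rot']); print(R)
dz=P[2]-.0228
for z in (.074+dz,.05+dz,dz): print(z,proj(p,[P[0],P[1],z]))
print('dock',proj(p,[.4412,.0195,.009]))
to(0.4412,0.0195,0.0265)"
```

```text
time_s: 29.75
position: [0.4396, 0.0204, 0.0815]
tool_rot: [[-0.229, 0.973, -0.001], [0.973, 0.229, 0.0], [0.001, -0.001, -1.0]]
ft_force: [-0.4, -0.4, -0.8]
grip_width: 0.0245
time_s: 30.55
position: [0.441, 0.0196, 0.0674]
tool_rot: [[-0.228, 0.974, 0.0], [0.974, 0.228, -0.0], [-0.0, 0.0, -1.0]]
ft_force: [-0.3, 0.1, -0.3]
grip_width: 0.0245
[[-2.27981836e-01  9.73665356e-01  2.36557408e-04]
 [ 9.73665379e-01  2.27981856e-01 -5.97149666e-05]
 [-1.12073191e-04  2.16713831e-04 -9.99999970e-01]]
0.11862906939018965 [276.64029717 351.17731937]
0.09462906939018965 [276.12007418 306.38586829]
0.04462906939018965 [275.46722965 250.17563859]
dock [275.58731943 225.84249475]
t 30.6 P [0.4409 0.0196 0.0674] yang 13.18 w 0.0246 F [1.1 0.6 0.3] q [-13.  23. 105.  -0.  52. -26.]
slide [-0.0001  0.0002  0.0409] roll None
```

View pics/w17.png

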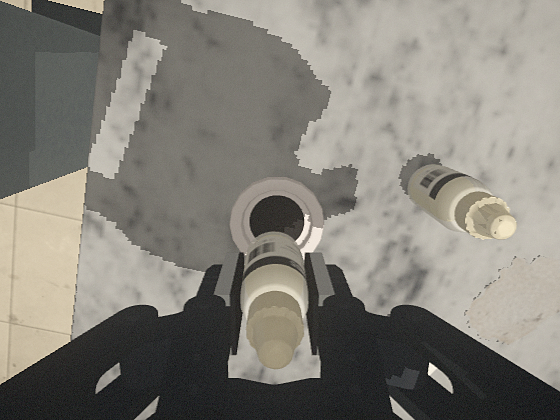

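```bash
python3 -m crank '{"slide":[[0.003,0.001,0.006],[0.003,0.001,0.014],[0.003,0.001,0.022],[0.003,0.001,0.03],[0.003,0.001,0.036],[0.003,0.001,0.04],[0.003,0.001,0.041],[0.003,0.001,0.041]],"roll":[0,0,0,0,0,0,0,0],"grip":[0.018,0.018,0.018,0.018,0.018,0.018,0.018,0.018]}' 25
python3 -c "
from h import *
p=get_image('wrist'); cv2.imwrite('pics/w18.png',p['frame'][:,:,::-1])
to(0.4412,0.0195,0.0265)"
```

```text
time_s: 31.4
position: [0.4412, 0.0227, 0.0263]
tool_rot: [[-0.228, 0.974, -0.0], [0.974, 0.228, -0.0], [0.0, -0.0, -1.0]]
ft_force: [-0.6, -0.4, -0.6]
grip_width: 0.0244
t 31.45 P [0.4413 0.0227 0.0264] yang 13.18 w 0.0249 F [-0.2 -0.4  0.5] q [-12.  28. 107.  -0.  45. -26.]
slide [-0.0031 -0.0008 -0.0001] roll None
```

View pics/w18.png

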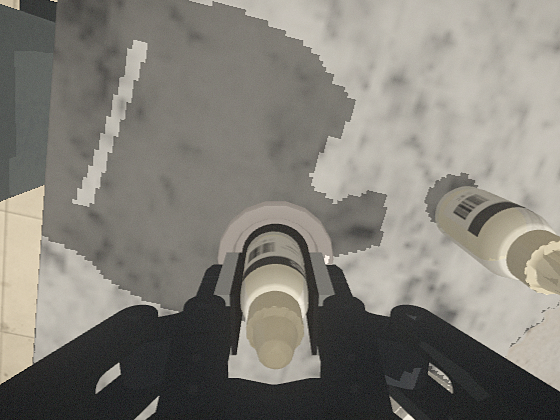

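```bash
python3 -m crank '{"slide":[[0,0,0],[0,0,0],[0,0,0],[0,0,0],[0,0,0],[0,0,0],[0,0,0],[0,0,0]],"roll":[0,0,0,0,0,0,0,0],"grip":[0.024,0.027,0.03,0.035,0.04,0.045,0.05,0.05]}' 25
python3 -m crank '{"slide":[[0,0,-0.01],[0,0,-0.03],[0,0,-0.06],[0,0,-0.09],[0,0,-0.12],[0,0,-0.15],[0,0,-0.17],[0,0,-0.17]],"roll":[0,0,0,0,0,0,0,0],"grip":[0.05,0.05,0.05,0.05,0.05,0.05,0.05,0.05]}' 25
python3 -c "
from h import *
p=get_image('wrist'); cv2.imwrite('pics/w19.png',p['frame'][:,:,::-1])
P=observe()['position']
print(proj(p,[.4412,.0195,.077]),proj(p,[.4412,.0195,.009]),P)
p=get_image('scene'); cv2.imwrite('pics/s19.png',p['frame'][:,:,::-1])"
```

```text
time_s: 32.25
position: [0.4412, 0.0227, 0.0263]
tool_rot: [[-0.228, 0.974, 0.0], [0.974, 0.228, 0.0], [0.0, 0.0, -1.0]]
ft_force: [0.9, -0.1, 0.3]
grip_width: 0.0499
time_s: 33.05
position: [0.4421, 0.0226, 0.1993]
tool_rot: [[-0.228, 0.974, 0.006], [0.974, 0.228, -0.001], [-0.003, 0.005, -1.0]]
ft_force: [0.0, -0.2, -0.3]
grip_width: 0.0497
[271.90491552 200.2928251 ] [271.86957132 180.32148467] [0.44133114 0.02273771 0.19746141]
```

View pics/w19.png

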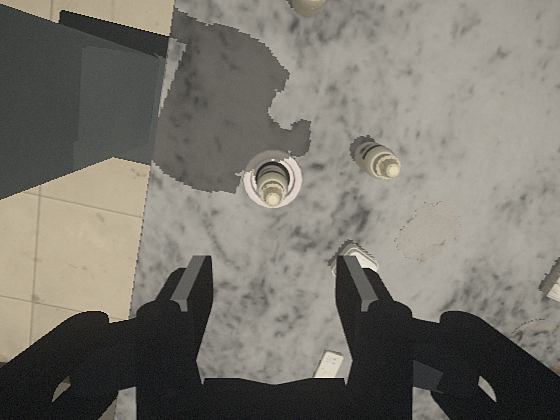

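View pics/s19.png

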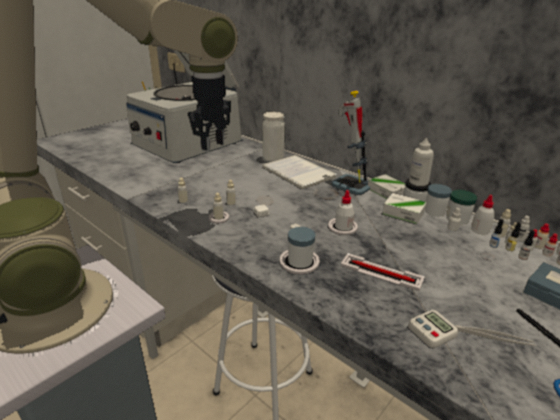

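```bash
python3 -c "
from h import *
p=get_image('scene'); cv2.imwrite('pics/s20.png',cv2.resize(p['frame'][160:300,190:440,::-1],None,fx=3.2,fy=3.2,interpolation=2))
for n,c,h in [('jar',[.4388,-.2605],.079),('bottle',[.6305,-.2487],.109),('dropper',[.4412,.0195],.077)]:
  q=proj(p,[c+[.003],c+[h]]); print(n,q.round(1).tolist(),[ (np.round(s['box'],1).tolist()) for s in silhouettes(n,p)])
"
```

```text
jar [[298.7, 260.7], [300.0, 232.4]] [[302.7, 247.7, 20.2, 46.4]]
bottle [[342.3, 226.3], [346.2, 189.8]] [[345.0, 211.4, 18.7, 36.8]]
dropper [[218.6, 217.2], [216.9, 192.6]] [[216.8, 205.6, 16.6, 26.7], [181.5, 189.1, 15.2, 31.3], [383.4, 269.2, 53.5, 18.4], [231.1, 193.1, 8.0, 28.9]]
```

View pics/s20.png

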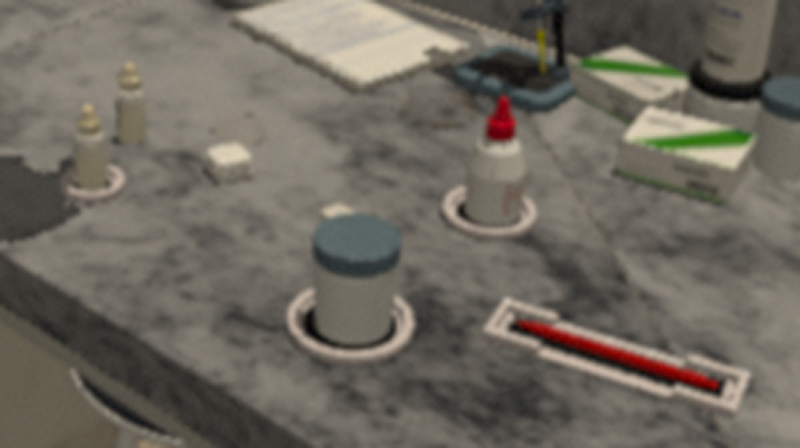

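```bash
python3 -c "
from rig import close_job; print(close_job())"
```

```text
the job is handed in; nothing more can be done
None
```

I put the pen, jar, bottle and dropper into their own docks and handed the job in at about 33 s of the 112 s allowed. For the dropper I took the look-alike farthest from the base, at pixel (296,185) in the top view.

**Final position:** In the last wrist and scene pictures, the three containers stand upright inside their rims. The pen lies inside its tray, about 0.5° off the tray's axis. All four look within about 3 mm of centre. I judged the containers by eye and from pixel positions, not from a full pose fit.

**Gripper and things not to move:** The gripper was clear of everything, about 0.2 m above the worktop. The gauze pack and test cassette look where they were; I checked them by eye only.

**Readings that disagreed:**
- My first top-view estimate of the bottle was about 5 mm off. I corrected it with the wrist camera before gripping.
- The gripper's opening readings were 1–6 mm smaller than the listed widths of what it held, but nothing slipped.
- The network outlines were a few millimetres off, and it sometimes took the jar for a dock or the pen for a dropper. I checked its reports against the pictures.

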